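# Clamp a sample tub for the seal test

## Task

Clamp the white sample tub in the package clamp: turn the handwheel clockwise by its spinner knob until the clamp head is fully up against its stop, then pump the ratchet lever by its rubber grip until the sprung pad presses the tub against the two posts and the pad's spring is about half pushed in. Do not crush the tub by pushing the spring to its end, do not push the jaw or the tub by hand and leave the other things on the bench alone. The ratchet grips only while the lever is held down, so finish with the fingers still holding the lever pressed and the tub still gripped.

Things in the scene. Friction and masses are not known exactly. Their poses are not given: they have to be found in the camera images.
- rig: the package clamp's grey bed, a fixed plate 500 x 130 x 30 mm, top 30 mm above the bench. Origin: on the bench, under the bed (20 mm behind its middle along x). Its x axis is the clamping direction (from the lever towards the tub, the posts and the handwheel), y across, z up. Offsets below 'along rig x' are from this origin
- wheel_centre (a point): centre of the handwheel's upper face (steel disc, 116 mm diameter, lying flat, axis vertical, 75 mm above the bench), 215 mm along rig x; it does not move when the wheel turns
- knob_top (a point): top of the black spinner knob that stands upright on the handwheel, 45 mm from its axis: about 20 mm diameter, 48 mm tall, rising from 77 to 125 mm above the bench. It spins freely about its own axis, so it can be gripped without turning the hand while it is led round the circle
- wheel (a joint): handwheel angle, rad, grows clockwise as seen from above; one full turn (0 to 6.28) moves the head 40 mm, starts between 0 and 2.4. Stiff: about 4 N at the knob. It stays where it is left
- head (a joint): travel of the clamp head along rig x, m; 0.040 is fully up against the two stop blocks. The lever, jaw and pad ride on the head
- pivot (a point): lever pivot in the head, 135 mm above the bench, on the bed's centre line, 130 mm behind the rig origin along x when the head is at its stop
- grip: rubber grip on the rear end of the ratchet lever, 85 x 32 x 14 mm, running 70 to 155 mm behind the pivot, on the -x side (its origin lies at the pivot)
- grip_top (a point): point on the upper face of the grip, 130 mm behind the pivot; the place to press down. About 174 mm above the bench with the lever up and 110 mm with it fully down (it follows the lever)
- lever (a joint): ratchet lever angle, rad: 0 up (leaning 0.25 rad above level), 0.5 fully down; a spring lifts it. Needs 4 to 7 N at the grip, up to 13 N when clamping. Pressing drives the jaw about 50 mm per rad; letting it fully up leaves the jaw and re-engages 9 mm teeth (up to 9 mm of a stroke idle), a full stroke mostly gains 18 mm. If let up while clamping, the jaw slips back until 5 N remain
- jaw: toothed steel jaw bar with the sprung pad on its front, 75 mm above the bench; at the start it stands 0 to 20 mm out. Origin: on the bench under the pivot when the jaw is fully back; at that origin the pad's free front face is 78 mm ahead along x. From the start, with the head at its stop, the pad must go 40 to 60 mm forward to meet a tub that rests on the posts
- pad (a joint): how far the sprung pad is pushed in, m: 0 free, 0.020 at its end. Spring 1000 N/m, so 0.010 (half) is 10 N on the tub
- tub: white round sample tub with a grey lid, 84 mm diameter, 82 mm tall, about 280 g, standing loose on the bed (origin: centre of its underside, 30 mm above the bench). It starts 2 to 18 mm short of the posts and slides against them when pushed. Resting on both posts its centre is 50 mm along rig x
- anvil: fixed back stop, an aluminium plate 110 x 70 mm with two upright steel posts of 16 mm diameter in front of it, 90 mm along rig x and 30 mm either side of the centre line. Origin: the rig's origin
- bowl: bystander: brown lidded bowl, 120 mm diameter, 56 mm tall; origin centre of underside
- flask: bystander: amber bottle, 62 mm diameter, 150 mm tall; origin centre of underside
- tray: bystander: black open tray, 120 x 170 x 28 mm; origin centre of underside
Mind the look-alikes: they are no part of the job. There is more than one size of the tub; the job needs the smaller.

How it is judged:
By the outcome, as a careful person would: the job done as asked, in the order asked, and still so for the second after the job is handed in, while the arm keeps its last pose, push and grip.
It also fails if it takes over 67 s, if anything falls off the work surface, if the arm or the gripper's body presses on something with over 40 N, if the wrist force passes 120 N, or if a joint passes its speed limit or range.

## Robot

A 6-joint arm with a two-finger parallel gripper is mounted at the origin on the work surface. World frame = base frame: x ahead of the robot, y to its left, z up, the work surface at z = 0. Lengths are in m, angles in rad, forces in N, time in s.
With the tool pointing down it reaches from about 0.225 to 0.875 m from the base axis. Payload 3.4 kg.
Tool frame: the origin (TCP) lies where the fingers leave the gripper's body, on its centre line; the fingertips stand 73 mm ahead of it and the grasp point (between the pads) lies 54 mm ahead of it; x points along the fingers, y is the direction in which the jaws open and shut, and the axes are right-handed (so a half turn about x gives the same grasp; the last joint's range is limited). The gripper opens to 85 mm and grips with 20 to 120 N. Pads are 22 mm wide; open, the fingers measure 114 mm over their backs; the gripper's body (76 mm by 85 mm) begins 54 mm behind the grasp point. The pads swing forward as they close: fully open they stand 13 mm farther back than shut.
Start: joints at [-1.26, 0.276, 1.505, -0, 1.361, -0.121], TCP at [0.241, -0.522, 0.304] pointing down, gripper open.
Joint ranges: [-2.89, 2.89], [-0.75, 2.08], [0.22, 2.7], [-1.18, 4.32], [0.11, 2.71], [-2.7, 2.7]. Speed limits (rad/s): [2.57, 2.57, 3.14, 3.14, 3.14, 3.14].

## Interface

Orientations are given as a unit quaternion [w, x, y, z].
In Python, from rig import manip gives the robot as it stands.
- The arm moves only by the tool play_rows, never from a script. Its argument "steps" is a list of rows, each a list of 5 numbers: the closure, from 0 (fully open) to 1 (shut), then the shift along the tool's x, y, z as a fraction of full scale, then the turn about the tool's x as a fraction of full scale. In form: [[grip, tx, ty, tz, twist], ...]. A call has 1 to 20 rows; each row shifts and turns the commanded pose from where the row before left it, along the tool's axes as they then stand; what a row does not reach is not made up. Full scale, the value 1, is 0.03 m for a shift and 6 degrees for a turn. A row lasts 1/10 s, in which the tool goes at most 50 mm and 8.59 degrees, less where a joint would pass 70% of its speed; a pose out of reach is approached as far as the arm can. A call with a number of a shift or a turn outside -1 to 1 is refused whole. A call with a gripper value outside its range is refused whole. The fingers move at their own pace and stop on an object; "newtons" is the grip in N (left out, the last holds). Time passes only in rows, so rows that do not move let the fingers close. It gives the time, the measured TCP pose, the force and the opening at its end, in the units of the state.
- manip.get_state(): the state, without advancing time (a new reading comes with each control period).
- manip.get_image(name): name is "scene" or "side" or "wrist"; returns (picture, depth): 384x512x3 uint8, red, green, blue; 384x512 float32, m along the optical axis (not along the pixel's ray), 0 where there is no reading.
- manip.camera_model(name): a dict with "mtx" (3x3 intrinsics, pixels), "R" (3x3) and "t" (3): a world point X has camera coordinates R X + t. Camera axes: x right, y down, z forward; pixel columns grow to the right and rows downward; lengths in m; the calibration is good to about 2 mm. A picture is of the moment at which its call begins: read the wrist's pose just before it. camera_model takes no time and is no camera call; for the wrist camera it gives the pose at the moment of the call.
- manip.sign_off(): hands the job in, once; it reports no verdict.
Trained networks look in the newest picture that a camera, given by its name, has taken for a name from the list of things; names that differ only in an ending like _2 or _b are one class to them, and where a whole thing is asked for, a point or a joint stands for the part that bears it (a point fixed in the world has none). Each returns a list of dicts, best first, with "conf" (0 to 1); they miss things now and then, are a little off and sometimes report something else, mostly with a low value. They report only what shows in the picture. A call takes as long as a camera call. They do not tell look-alikes from the thing itself.
- manip.regions_of(camera, query): "mask" (384x512 bool, what is visible of it).
- manip.mark_of(camera, query): "location" ([x, y, z] in m, in the coordinates of the camera as it stood for that picture, good to about 4 mm: a listed point, or the origin of a listed thing).
The state is a dict: "clock": time; "qpos": joint angles; "qd": joint speeds; "effort": joint torques, N m; "position": TCP position; "ee_rot": TCP orientation; "contact_force": force on the tool from outside, world axes, zero at the start; "moment": the same for the moment, N m; "width": finger opening in m.
Only numpy, scipy, OpenCV 4.12 (cv2) and the standard library are available. Lean on these libraries where they do the work, as an engineer would, in place of code of your own. Each camera call takes 0.05 s, during which the arm holds its last target.

## Working session

There is one attempt and no reset: what is moved stays moved. The work goes in short steps, Python scripts to look and compute and a tool call to move; the robot and the scene stay as the last step left them, time stands still between calls to the robot, and variables do not carry over. Pictures are saved under pics/ and viewed, and the job is handed in when it is done.

Besides the shell and the picture viewer there is one more tool, called after "Request:" as a command line: name --pt "numbers of a row" for each row, then --argument value for the rest. play_rows: Moves the arm, as the interface text tells. Its arguments: {"type":"object","properties":{"steps":{"type":"array","items":{"type":"array","items":{"type":"number"}}},"newtons":{"type":"number"}},"required":["steps"]}

```bash
ls -la; mkdir -p pics; cat > h.py <<'E'
import numpy as np, cv2
from rig import manip
def snap(cam,fn):
    im,d=manip.get_image(cam); cv2.imwrite('pics/'+fn,im[:,:,::-1].copy()); return im,d
def towork(cam,p):
    m=manip.camera_model(cam); return np.array(m['R']).T@(np.array(p)-np.array(m['t']))
def proj(cam,X):
    m=manip.camera_model(cam); c=np.array(m['R'])@np.array(X)+np.array(m['t']); u=np.array(m['mtx'])@c; return u[:2]/u[2]
E
python3 - <<'E'
from h import *
np.set_printoptions(precision=4,suppress=True)
s=manip.get_state(); print(s['clock'],s['position'],s['ee_rot'],s['contact_force'],s['width'])
for c in ['scene','side']:
    snap(c,c+'0.png')
    for q in ['rig','wheel_centre','knob_top','pivot','grip_top','jaw','tub','anvil']:
        print(c,q,[(round(r['conf'],2),towork(c,r['location'])) for r in manip.mark_of(c,q)][:3])
print(manip.get_state()['clock'])
E
```

```text
total 12
drwxr-xr-x  3 agent agent 4096 Dec  6 17:04 .
drwxr-xr-x 23 root  root  4096 Dec  6 17:04 ..
drwxr-xr-x  2 agent agent 4096 Dec  6 17:04 pics
0.0 [ 0.2406 -0.5218  0.303 ] [-0.1508 -0.6906 -0.1521  0.6907] [ 0.0483  0.9328 -0.4511] 0.08531069054154283
scene rig [(0.67, array([ 0.5147, -0.0397, -0.0003])), (0.48, array([ 0.7569, -0.2096, -0.0001])), (0.31, array([ 0.5221, -0.1994,  0.1351]))]
scene wheel_centre [(0.75, array([0.5045, 0.1714, 0.0728])), (0.22, array([0.5108, 0.0046, 0.0308]))]
scene knob_top [(0.51, array([0.5462, 0.1726, 0.1237]))]
scene pivot [(0.63, array([ 0.5235, -0.1969,  0.1364]))]
scene grip_top [(0.95, array([ 0.5283, -0.3261,  0.1726]))]
scene jaw [(0.78, array([ 0.5194, -0.1891, -0.002 ]))]
scene tub [(0.85, array([0.513 , 0.0029, 0.0306])), (0.85, array([ 0.345 ,  0.0585, -0.0017]))]
scene anvil []
side rig [(0.94, array([ 0.5114, -0.0418, -0.0012]))]
side wheel_centre []
side knob_top [(0.63, array([0.5451, 0.1757, 0.1268]))]
side pivot [(0.81, array([ 0.5165, -0.2001,  0.1297])), (0.68, array([ 0.7585,  0.0902, -0.0015]))]
side grip_top [(0.59, array([ 0.5161, -0.1864, -0.0001])), (0.49, array([ 0.5232, -0.3237,  0.175 ])), (0.26, array([0.7587, 0.0924, 0.0014]))]
side jaw [(0.67, array([ 0.5185, -0.1846,  0.0007]))]
side tub [(0.71, array([0.3391, 0.0568, 0.0005])), (0.68, array([0.5137, 0.0052, 0.0333])), (0.58, array([ 0.5244, -0.3213,  0.1762]))]
side anvil [(0.66, array([ 0.5251, -0.3241,  0.1757])), (0.62, array([ 0.5123, -0.0413, -0.0003]))]
0.9
```

View pics/scene0.png

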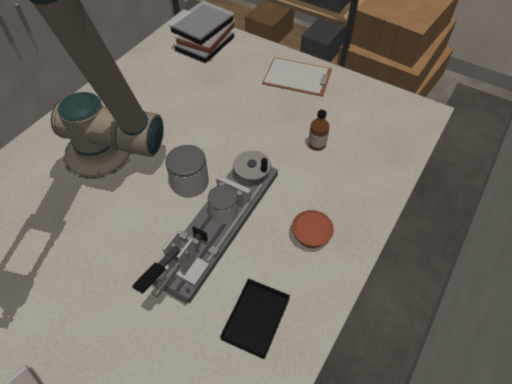

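View pics/side0.png

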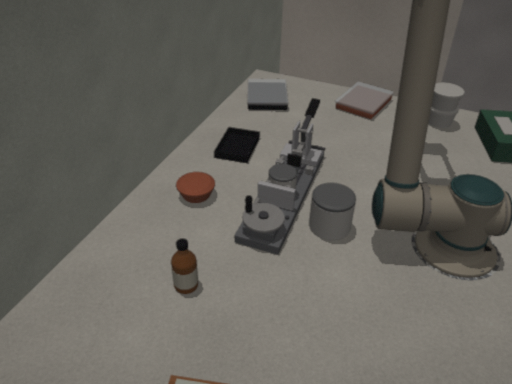

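The small tub (scene px 222,203) stands in the clamp. The big look-alike (187,170) is beside it. The knob is at about (264,165) and the grip at (150,277). Next I'll refine the points and get the tool axes.

```bash
cat >> h.py <<'E'
from scipy.spatial.transform import Rotation as Ro
np.set_printoptions(precision=4,suppress=True)
def axes(s):
    q=s['ee_rot']; return Ro.from_quat([q[1],q[2],q[3],q[0]]).as_matrix()
def to(target,s=None):
    s=s or manip.get_state(); R=axes(s); d=R.T@(np.array(target)-np.array(s['position'])); print('tool shift/0.03:',d/0.03); return d
E
python3 - <<'E'
from h import *
s=manip.get_state(); print(axes(s))
ori=np.array([.513,-.0407]); 
a=np.array([.5045,.1725])-np.array([.524,-.324]); a/=np.linalg.norm(a); print('rigx',a,np.arctan2(a[1],a[0]))
print('wheel',ori+.215*a)
snap('scene','s1.png');snap('side','d1.png')
for c in ['scene','side']:
  for q in ['knob_top','wheel_centre','grip_top','pivot']:
    r=manip.mark_of(c,q); print(c,q,[(round(x['conf'],2),towork(c,x['location'])) for x in r][:2])
to([.5455,.174,.25])
for c in ['scene','side']: print(proj(c,[.5455,.174,.125]),proj(c,[.504,.174,.075]))
E
python3 -c "
import cv2
for c,f in(('s1',(200,140)),('d1',(200,170))):
    im=cv2.imread(f'pics/{c}.png')[f[1]:f[1]+110,f[0]:f[0]+120]
    cv2.imwrite(f'pics/{c}z.png',cv2.resize(im,None,fx=5,fy=5,interpolation=2))
"; cd pics; python3 -c "
import cv2,numpy as np
a=cv2.imread('s1z.png');b=cv2.imread('d1z.png');m=np.hstack([a,b]);cv2.imwrite('z1.png',cv2.resize(m,(800,367)))"
```

```text
[[ 0.      0.4185 -0.9082]
 [-0.0002 -0.9082 -0.4185]
 [-1.      0.0002  0.    ]]
rigx [-0.0392  0.9992] 1.6100510758207174
wheel [0.5046 0.1741]
scene knob_top [(0.59, array([0.5461, 0.172 , 0.124 ])), (0.41, array([0.5124, 0.0048, 0.0316]))]
scene wheel_centre [(0.66, array([0.5043, 0.1705, 0.0758]))]
scene grip_top [(0.56, array([ 0.526 , -0.3253,  0.1724])), (0.21, array([0.6116, 0.4167, 0.0002]))]
scene pivot [(0.8, array([ 0.5225, -0.1984,  0.1338]))]
side knob_top [(0.66, array([0.5488, 0.1738, 0.1245]))]
side wheel_centre [(0.86, array([0.505 , 0.1748, 0.0732])), (0.2, array([ 0.5104, -0.0404, -0.0053]))]
side grip_top [(0.64, array([ 0.5226, -0.3252,  0.1743]))]
side pivot [(0.97, array([ 0.516 , -0.1965,  0.1331]))]
tool shift/0.03: [  1.7955 -16.826  -18.9419]
[263.3828 158.5256] [251.635  163.7669]
[248.5735 196.9799] [262.3053 215.1874]
```

View pics/z1.png

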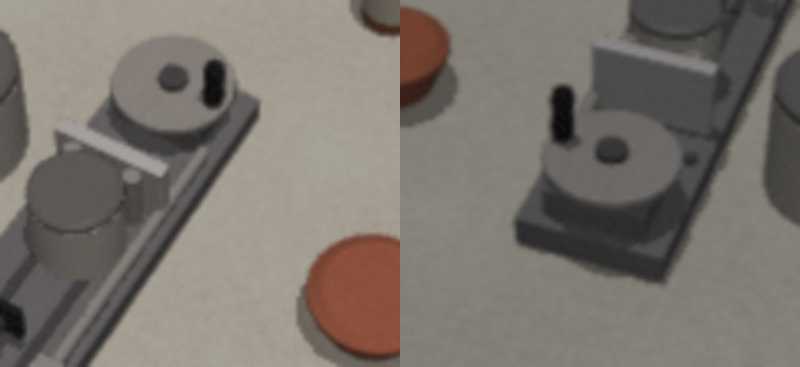

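Request:
play_rows --pt "0.2 0 -0.885 -0.997 0" --pt "0.2 0 -0.885 -0.997 0" --pt "0.2 0 -0.885 -0.997 0" --pt "0.2 0 -0.885 -0.997 0" --pt "0.2 0 -0.885 -0.997 0" --pt "0.2 0 -0.885 -0.997 0" --pt "0.2 0 -0.885 -0.997 0" --pt "0.2 0 -0.885 -0.997 0" --pt "0.2 0 -0.885 -0.997 0" --pt "0.2 0 -0.885 -0.997 0" --pt "0.2 0 -0.885 -0.997 0" --pt "0.2 0 -0.885 -0.997 0" --pt "0.2 0 -0.885 -0.997 0" --pt "0.2 0 -0.885 -0.997 0" --pt "0.2 0 -0.885 -0.997 0" --pt "0.2 0 -0.885 -0.997 0" --pt "0.2 0 -0.885 -0.997 0" --pt "0.2 0 -0.885 -0.997 0" --pt "0.2 0 -0.885 -0.997 0" --pt "0.2 0 0 0 0" --newtons 60

```text
clock: 3.4
position: [0.5474, 0.1779, 0.3035]
ee_rot: [0.152, 0.691, 0.154, -0.69]
contact_force: [-1.8, -1.7, 0.2]
width: 0.0685
```

```bash
python3 - <<'E'
from h import *
s=manip.get_state(); print(s['clock'],s['position'],s['contact_force'],s['width'],s['qpos']); print(axes(s))
snap('wrist','w1.png')
for q in ['knob_top','wheel_centre']:
    print(q,[(round(x['conf'],2),towork('wrist',x['location'])) for x in manip.mark_of('wrist',q)][:2])
to([.546,.173,.163])
E
```

```text
3.4 [0.5474 0.1779 0.3035] [-1.8335 -1.7117  0.1531] 0.06847989043026544 [0.1922 0.2759 1.5059 0.0023 1.3576 1.3265]
[[ 0.0016  0.4223 -0.9065]
 [ 0.0026 -0.9065 -0.4223]
 [-1.     -0.0017 -0.0025]]
knob_top [(0.71, array([0.5448, 0.1685, 0.1262]))]
wheel_centre [(0.65, array([0.4966, 0.1681, 0.0776]))]
tool shift/0.03: [ 4.6851  0.024  -0.0205]
```

View pics/w1.png

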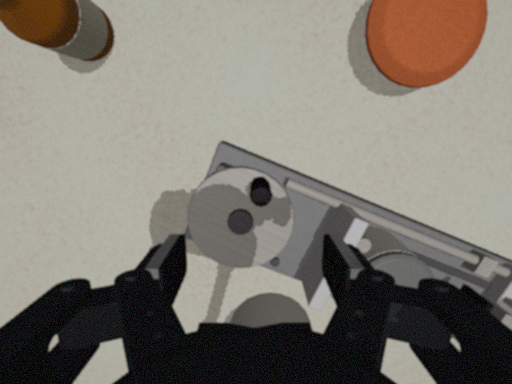

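Request:
play_rows --pt "0.2 0.8 0 0 0" --pt "0.2 0.8 0 0 0" --pt "0.2 0.8 0 0 0" --pt "0.2 0.8 0 0 0" --pt "0.2 0.8 0 0 0" --pt "0.2 0.65 0 0 0" --pt "0.2 0 0 0 0" --pt "1 0 0 0 0" --pt "1 0 0 0 0" --pt "1 0 0 0 0" --pt "1 0 0 0 0" --pt "1 0 0 0 0" --pt "1 0 0 0 0" --pt "1 0 0 0 0" --newtons 50

```text
clock: 4.95
position: [0.547, 0.1732, 0.1661]
ee_rot: [0.152, 0.692, 0.151, -0.689]
contact_force: [1.0, -2.6, 7.1]
width: 0.0187
```

```bash
python3 - <<'E'
from h import *
s=manip.get_state(); print(s['clock'],s['position'],s['contact_force'],s['width'])
snap('side','d2.png');snap('wrist','w2.png')
for q in ['wheel_centre']:
  for c in ['side','wrist']: print(q,[(round(x['conf'],2),towork(c,x['location'])) for x in manip.mark_of(c,q)][:2])
E
```

```text
4.95 [0.547  0.1732 0.1661] [ 1.0157 -2.6002  7.1405] 0.018713213790876152
wheel_centre [(0.72, array([0.5052, 0.175 , 0.0719]))]
wheel_centre [(0.79, array([0.5011, 0.1765, 0.0731]))]
```

View pics/w2.png

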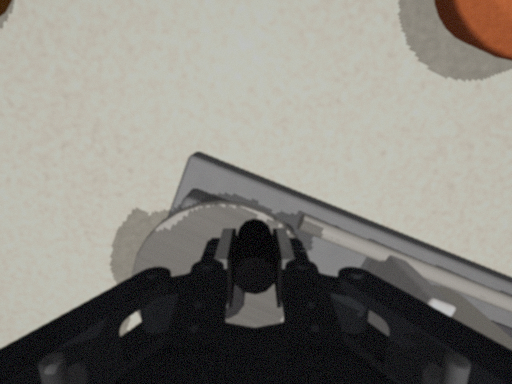

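```bash
cat >> h.py <<'E'
def arc(c,n,dth,r=.045):
    s=manip.get_state(); R=axes(s); p=np.array(s['position'][:2]); a0=np.arctan2(*(p-c)[::-1]); print('angle now',a0,'r',np.linalg.norm(p-c))
    pts=[c+r*np.array([np.cos(a0+k*dth),np.sin(a0+k*dth)]) for k in range(n+1)]
    pts[0]=p
    for k in range(n):
        d=R.T@np.r_[pts[k+1]-pts[k],0]/.03; print(k,np.round(d,2), 'ends',pts[k+1])
E
python3 -c "
from h import *
arc(np.array([.5025,.1735]),16,-.25)"
```

```text
angle now -0.006097178519912515 r 0.04455337682290536
0 [0.   0.32 0.19] ends [0.546  0.1621]
1 [-0.    0.26  0.27] ends [0.5419 0.1517]
2 [-0.    0.18  0.33] ends [0.5352 0.1426]
3 [-0.    0.1   0.36] ends [0.5266 0.1355]
4 [-0.    0.    0.37] ends [0.5164 0.1307]
5 [-0.   -0.09  0.36] ends [0.5054 0.1286]
6 [-0.   -0.18  0.33] ends [0.4942 0.1293]
7 [-0.   -0.25  0.28] ends [0.4835 0.1327]
8 [-0.   -0.31  0.2 ] ends [0.474  0.1387]
9 [-0.   -0.35  0.12] ends [0.4663 0.1468]
10 [-0.   -0.37  0.03] ends [0.4608 0.1566]
11 [-0.   -0.37 -0.06] ends [0.4579 0.1674]
12 [-0.   -0.34 -0.15] ends [0.4578 0.1786]
13 [ 0.   -0.29 -0.23] ends [0.4605 0.1895]
14 [ 0.   -0.23 -0.3 ] ends [0.4657 0.1994]
15 [ 0.   -0.15 -0.34] ends [0.4733 0.2077]
```

Request:
play_rows --pt "1 0 0.32 0.19 0" --pt "1 0 0.26 0.27 0" --pt "1 0 0.18 0.33 0" --pt "1 0 0.1 0.36 0" --pt "1 0 0 0.37 0" --pt "1 0 -0.09 0.36 0"

```text
clock: 5.75
position: [0.5066, 0.1291, 0.1661]
ee_rot: [0.152, 0.694, 0.151, -0.688]
contact_force: [5.2, 2.7, 6.7]
width: 0.0186
```

```bash
python3 - <<'E'
from h import *
snap('scene','s3.png')
s=manip.get_state(); print(s['clock'],s['position'],s['contact_force'],s['width'])
for q in ['wheel_centre','pivot','grip_top','knob_top']:
  for c in ['scene']: print(q,[(round(x['conf'],2),towork(c,x['location'])) for x in manip.mark_of(c,q)][:2])
arc(np.array([.5025,.1735]),10,-.25)
s=manip.get_state(); print(s['clock'],s['position'],s['contact_force'],s['width'])
E
```

```text
5.8 [0.5029 0.1289 0.1659] [-8.2649  0.0515 20.1156] 0.018662802466243994
wheel_centre [(0.66, array([0.5063, 0.171 , 0.0756]))]
pivot [(0.64, array([ 0.5166, -0.1907,  0.136 ]))]
grip_top [(0.97, array([ 0.5277, -0.3143,  0.1738])), (0.58, array([0.503 , 0.1759, 0.0749]))]
knob_top []
angle now -1.5662717081983961 r 0.04455368528311887
0 [ 0.   -0.18  0.32] ends [0.4916 0.1298]
1 [ 0.   -0.27  0.26] ends [0.4811 0.1339]
2 [ 0.   -0.32  0.19] ends [0.472  0.1404]
3 [ 0.   -0.36  0.1 ] ends [0.4647 0.149 ]
4 [ 0.   -0.37  0.01] ends [0.4599 0.1591]
5 [-0.   -0.36 -0.09] ends [0.4576 0.1701]
6 [-0.   -0.33 -0.17] ends [0.4582 0.1813]
7 [-0.   -0.28 -0.25] ends [0.4615 0.192 ]
8 [-0.   -0.21 -0.31] ends [0.4674 0.2016]
9 [-0.   -0.12 -0.35] ends [0.4754 0.2094]
6.0 [0.5027 0.1289 0.166 ] [-1.6874  0.3326 12.6418] 0.018407173948538677
```

View pics/s3.png

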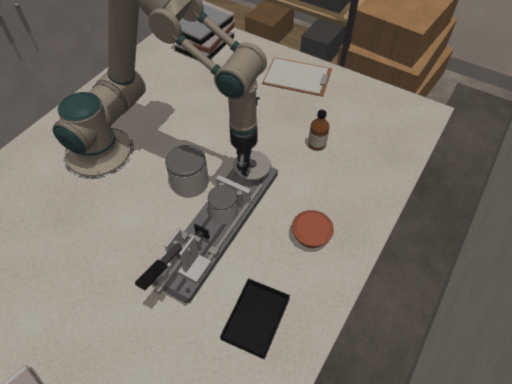

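Request:
play_rows --pt "1 -0.08 0 0 0" --pt "1 0 -0.18 0.32 0" --pt "1 0 -0.27 0.26 0" --pt "1 0 -0.32 0.19 0" --pt "1 0 -0.36 0.1 0" --pt "1 0 -0.37 0.01 0" --pt "1 0 -0.36 -0.09 0" --pt "1 0 -0.33 -0.17 0" --pt "1 0 -0.28 -0.25 0"

```text
clock: 6.9
position: [0.4615, 0.1925, 0.1663]
ee_rot: [-0.152, -0.689, -0.152, 0.692]
contact_force: [-0.9, -5.9, -2.9]
width: 0.0188
```

```bash
python3 - <<'E'
from h import *
snap('scene','s4.png'); snap('side','d4.png')
s=manip.get_state(); print(s['clock'],s['position'],s['contact_force'],s['width'])
for q in ['pivot','grip_top']:
  for c in ['scene','side']: print(q,[(round(x['conf'],2),towork(c,x['location'])) for x in manip.mark_of(c,q)][:2])
arc(np.array([.5025,.1735]),8,-.2)
s=manip.get_state(); print(s['clock'],s['position'],s['contact_force'],s['width'])
E
```

```text
7.0 [0.4632 0.1956 0.1663] [-0.5787  5.5966 -5.8213] 0.01889824458973496
pivot [(0.77, array([ 0.521 , -0.1763,  0.1323]))]
pivot []
grip_top []
grip_top [(0.53, array([ 0.5232, -0.3031,  0.1741]))]
angle now 2.6646685656977773 r 0.04499861404222221
0 [ 0.   -0.16 -0.25] ends [0.4674 0.2017]
1 [ 0.   -0.11 -0.28] ends [0.4737 0.2081]
2 [ 0.   -0.05 -0.3 ] ends [0.4812 0.2131]
3 [-0.    0.01 -0.3 ] ends [0.4895 0.2166]
4 [-0.    0.07 -0.29] ends [0.4983 0.2183]
5 [-0.    0.13 -0.27] ends [0.5073 0.2182]
6 [-0.    0.18 -0.24] ends [0.5161 0.2164]
7 [-0.    0.22 -0.2 ] ends [0.5243 0.2129]
7.2 [0.4625 0.1942 0.1663] [-2.2948  3.8961 -6.0221] 0.018567809887555745
```

Request:
play_rows --pt "1 0 -0.16 -0.25 0" --pt "1 0 -0.11 -0.28 0" --pt "1 0 -0.05 -0.3 0" --pt "1 0 0 0 0"

```text
clock: 7.6
position: [0.482, 0.2135, 0.1663]
ee_rot: [0.149, 0.691, 0.153, -0.691]
contact_force: [-0.3, 6.2, -6.2]
width: 0.0188
```

Request:
play_rows --pt "1 0 0.01 -0.15 0" --pt "1 0 0 0 0"

```text
clock: 7.8
position: [0.4844, 0.2146, 0.1663]
ee_rot: [-0.149, -0.689, -0.152, 0.692]
contact_force: [-5.0, 5.8, -4.2]
width: 0.0189
```

Request:
play_rows --pt "1 0 0.02 -0.15 0" --pt "1 0 0 0 0"

```text
clock: 8.0
position: [0.4889, 0.2162, 0.1663]
ee_rot: [-0.149, -0.69, -0.153, 0.692]
contact_force: [-3.8, 7.2, -5.2]
width: 0.0188
```

Request:
play_rows --pt "1 0 0.04 -0.15 0" --pt "1 0 0 0 0"

```text
clock: 8.2
position: [0.4938, 0.2174, 0.1663]
ee_rot: [-0.149, -0.69, -0.153, 0.692]
contact_force: [-2.7, 8.0, -5.5]
width: 0.0183
```

Request:
play_rows --pt "1 0 0.05 -0.15 0" --pt "1 0 0 0 0"

```text
clock: 8.4
position: [0.4989, 0.2181, 0.1663]
ee_rot: [-0.149, -0.691, -0.153, 0.691]
contact_force: [-1.3, 9.8, -7.4]
width: 0.0186
```

```bash
python3 - <<'E'
from h import *
snap('scene','s5.png'); snap('side','d5.png')
for q in ['pivot','grip_top','wheel_centre','rig']:
  for c in ['scene','side']: print(q,[(round(x['conf'],2),towork(c,x['location'])) for x in manip.mark_of(c,q)][:2])
arc(np.array([.5025,.1745]),8,-.1)
s=manip.get_state(); print(s['clock'],s['position'],s['contact_force'],s['width'])
for c in ('s5','d5'):
    im=cv2.imread(f'pics/{c}.png'); f=(140,190) if c=='s5' else (240,90)
    cv2.imwrite(f'pics/{c}z.png',cv2.resize(im[f[1]:f[1]+120,f[0]:f[0]+120],None,fx=5,fy=5,interpolation=2))
E
```

```text
pivot [(0.62, array([ 0.5182, -0.1696,  0.1345]))]
pivot [(0.7, array([ 0.516 , -0.1703,  0.1336]))]
grip_top [(0.82, array([ 0.5259, -0.2988,  0.176 ]))]
grip_top [(0.76, array([ 0.5225, -0.2951,  0.1739]))]
wheel_centre [(0.83, array([0.5036, 0.1703, 0.0772]))]
wheel_centre [(0.95, array([0.5042, 0.1756, 0.0727]))]
rig [(0.94, array([ 0.5164, -0.0419,  0.0017]))]
rig [(0.79, array([ 0.5132, -0.0398, -0.0012]))]
angle now 1.6510205150418555 r 0.043763802064283625
0 [ 0.    0.02 -0.15] ends [0.5034 0.2195]
1 [-0.    0.07 -0.13] ends [0.5079 0.2192]
2 [-0.    0.08 -0.12] ends [0.5123 0.2184]
3 [-0.    0.1  -0.11] ends [0.5166 0.2172]
4 [-0.    0.11 -0.1 ] ends [0.5208 0.2156]
5 [-0.    0.12 -0.09] ends [0.5249 0.2136]
6 [-0.    0.13 -0.08] ends [0.5286 0.2111]
7 [-0.    0.13 -0.07] ends [0.5322 0.2083]
8.9 [0.499  0.2181 0.1663] [-1.5411  8.5191 -6.2645] 0.018768965948181036
```

View pics/s5z.png

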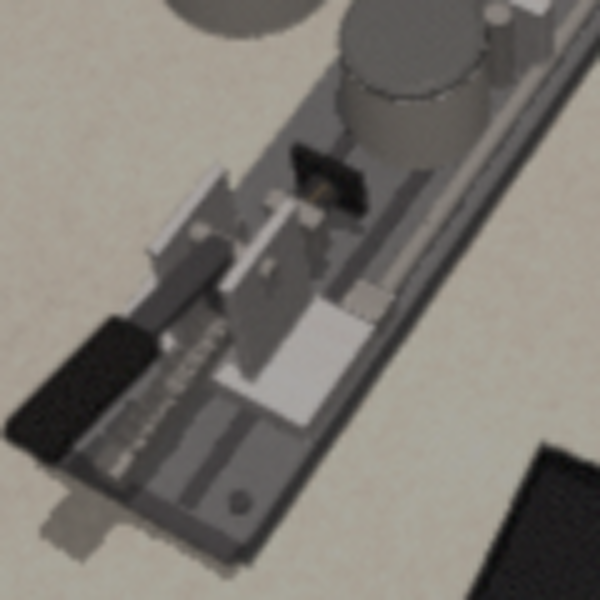

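View pics/d5z.png

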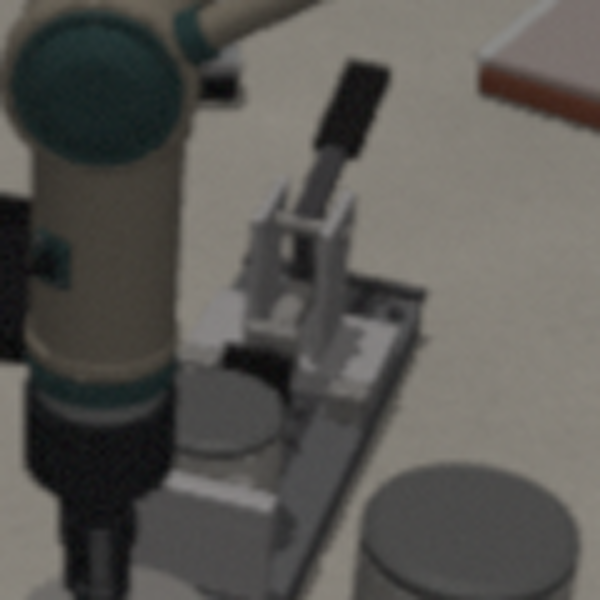

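Request:
play_rows --pt "1 0 0.02 -0.15 0" --pt "1 0 0 0 0"

```text
clock: 9.1
position: [0.5011, 0.2185, 0.1663]
ee_rot: [-0.149, -0.688, -0.153, 0.693]
contact_force: [-7.3, 5.4, -1.2]
width: 0.0186
```

Request:
play_rows --pt "1 0 0.07 -0.13 0" --pt "1 0 0 0 0"

```text
clock: 9.3
position: [0.5018, 0.2184, 0.1662]
ee_rot: [-0.148, -0.686, -0.153, 0.696]
contact_force: [-14.8, 7.4, 4.8]
width: 0.0186
```

Request:
play_rows --pt "1 0 0.08 -0.12 0" --pt "1 0 0 0 0"

```text
clock: 9.5
position: [0.5026, 0.2183, 0.1661]
ee_rot: [-0.147, -0.683, -0.154, 0.699]
contact_force: [-23.1, 9.6, 10.8]
width: 0.0188
```

Request:
play_rows --pt "1 0 -0.06 0.1 0" --pt "1 0 0 0 0" --pt "0.2 0 0 0 0" --pt "0.2 0 0 0 0" --pt "0.2 0 0 0 0" --pt "0.2 0 0 0 0" --pt "0.2 -0.8 0 0 0" --pt "0.2 -0.9 0 0 0" --pt "0.2 -0.9 0 0 0" --pt "0.2 -0.9 0 0 0" --pt "0.2 -0.9 0 0 0" --pt "0.2 0 0 0 0"

```text
clock: 10.7
position: [0.5113, 0.2163, 0.3031]
ee_rot: [0.151, 0.694, 0.151, -0.687]
contact_force: [0.2, 0.7, -0.2]
width: 0.0686
```

```bash
python3 - <<'E'
from h import *
s=manip.get_state(); print(s['clock'],s['position'],s['contact_force'],s['width']); print(axes(s))
snap('side','d6.png')
c='side';print([(round(x['conf'],2),towork(c,x['location'])) for x in manip.mark_of(c,'knob_top')][:2])
to([.523,-.3005,.30])
E
```

```text
10.7 [0.5113 0.2163 0.3031] [ 0.1523  0.707  -0.1877] 0.0685588516095246
[[ 0.0089  0.418  -0.9084]
 [ 0.0023 -0.9084 -0.418 ]
 [-1.      0.0017 -0.0091]]
[(0.4, array([0.4993, 0.2214, 0.1263]))]
tool shift/0.03: [-0.0275 15.8236  6.7847]
```

Request:
play_rows --pt "1 0 0.93 0.4 0" --pt "1 0 0.93 0.4 0" --pt "1 0 0.93 0.4 0" --pt "1 0 0.93 0.4 0" --pt "1 0 0.93 0.4 0" --pt "1 0 0.93 0.4 0" --pt "1 0 0.93 0.4 0" --pt "1 0 0.93 0.4 0" --pt "1 0 0.93 0.4 0" --pt "1 0 0.93 0.4 0" --pt "1 0 0.93 0.4 0" --pt "1 0 0.93 0.4 0" --pt "1 0 0.93 0.4 0" --pt "1 0 0.93 0.4 0" --pt "1 0 0.93 0.4 0" --pt "1 0 0.93 0.4 0" --pt "1 0 0.93 0.4 0"

```text
clock: 12.5
position: [0.5216, -0.3013, 0.2969]
ee_rot: [-0.15, -0.69, -0.152, 0.691]
contact_force: [1.0, -0.5, -0.5]
width: 0.0002
```

Request:
play_rows --pt "1 0 0 0 0.95" --pt "1 0 0 0 0.95" --pt "1 0 0 0 0.95" --pt "1 0 0 0 0.95" --pt "1 0 0 0 0"

```text
clock: 13.0
position: [0.5217, -0.3001, 0.297]
ee_rot: [-0.011, -0.706, -0.013, 0.708]
contact_force: [-0.6, -0.3, -0.3]
width: 0.0
```

```bash
python3 - <<'E'
from h import *
s=manip.get_state(); print(s['clock'],s['position'],s['contact_force'],s['width'],s['qpos']); print(axes(s))
snap('side','d7.png'); snap('scene','s7.png')
for q in ['grip_top','jaw','knob_top','pivot','tub']:
  for c in ['scene','side']: print(q,c,[(round(x['conf'],2),towork(c,x['location'])) for x in manip.mark_of(c,q)][:2])
to([.523,-.3005,.256])
for n,f in (('s7',(120,140)),('d7',(230,90))):
    im=cv2.imread(f'pics/{n}.png')
    cv2.imwrite(f'pics/{n}z.png',cv2.resize(im[f[1]:f[1]+160,f[0]:f[0]+160],None,fx=3.7,fy=3.7,interpolation=2))
E
```

```text
13.0 [ 0.5217 -0.3001  0.297 ] [-0.629  -0.317  -0.2569] 1.7003639404641565e-05 [-0.6375  0.3214  1.4556 -0.0001  1.3677  0.8997]
[[-0.0025  0.0336 -0.9994]
 [ 0.0017 -0.9994 -0.0336]
 [-1.     -0.0018  0.0025]]
grip_top scene [(0.71, array([ 0.5273, -0.2949,  0.1696])), (0.23, array([0.5013, 0.1733, 0.0735]))]
grip_top side [(0.56, array([ 0.524 , -0.2973,  0.1732]))]
jaw scene [(0.74, array([ 0.5143, -0.1586, -0.0005]))]
jaw side [(0.51, array([ 0.5176, -0.158 , -0.0015]))]
knob_top scene [(0.57, array([0.4989, 0.2195, 0.1253]))]
knob_top side [(0.58, array([0.4989, 0.2208, 0.1259]))]
pivot scene []
pivot side [(0.98, array([ 0.5135, -0.17  ,  0.1298]))]
tub scene [(0.74, array([0.3426, 0.0547, 0.0025])), (0.71, array([0.5123, 0.0061, 0.0284]))]
tub side [(0.66, array([ 0.3405,  0.0567, -0.0009])), (0.65, array([0.5127, 0.0045, 0.0329]))]
tool shift/0.03: [ 1.4298  0.0123 -0.0243]
```

View pics/s7z.png

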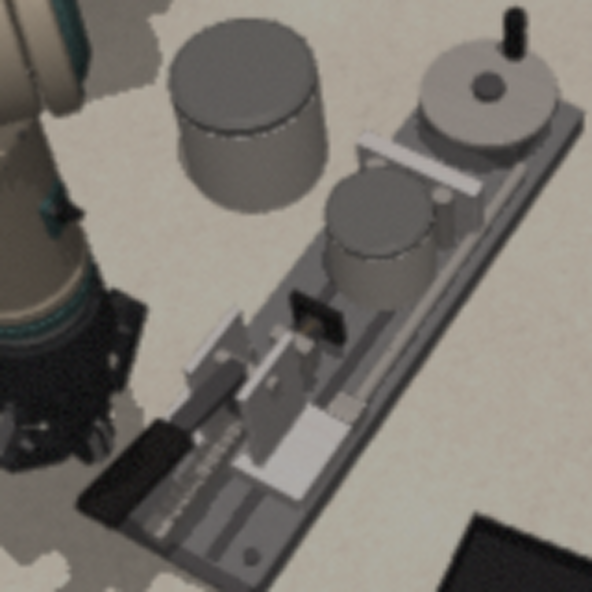

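View pics/d7z.png

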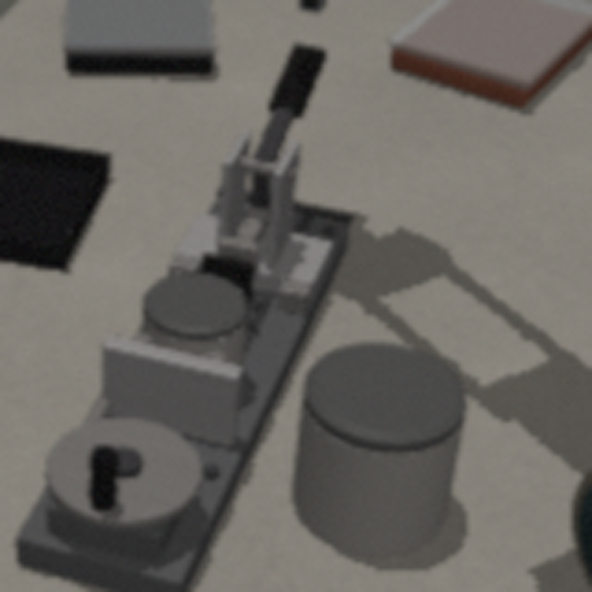

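Request:
play_rows --pt "1 0.7 0 0 0" --pt "1 0.7 0 0 0" --pt "1 0.2 0 0 0" --pt "1 0.2 0 0 0" --pt "1 0.2 0 0 0" --pt "1 0 0 0 0" --newtons 40

```text
clock: 14.2
position: [0.5225, -0.3007, 0.2392]
ee_rot: [0.012, 0.707, 0.011, -0.707]
contact_force: [-0.4, -0.3, 2.1]
width: -0.0001
```

Request:
play_rows --pt "1 0.3 0 0 0" --pt "1 0.3 0 0 0" --pt "1 0.3 0 0 0" --pt "1 0 0 0 0"

```text
clock: 14.6
position: [0.5231, -0.3014, 0.2116]
ee_rot: [0.013, 0.708, 0.011, -0.706]
contact_force: [0.2, -3.9, 4.7]
width: 0.0002
```

Request:
play_rows --pt "1 0.3 0 0 0" --pt "1 0.3 0 0 0" --pt "1 0 0 0 0"

```text
clock: 14.9
position: [0.5229, -0.3008, 0.1938]
ee_rot: [0.012, 0.708, 0.011, -0.706]
contact_force: [1.1, -3.1, 6.0]
width: 0.0001
```

Request:
play_rows --pt "1 0.2 0 0 0" --pt "1 0.15 0 0 0" --pt "1 0 0 0 0"

```text
clock: 15.2
position: [0.5229, -0.2996, 0.1838]
ee_rot: [0.011, 0.708, 0.012, -0.706]
contact_force: [1.3, -0.1, 6.8]
width: 0.0001
```

```bash
python3 - <<'E'
from h import *
s=manip.get_state(); print(s['clock'],s['position'],s['contact_force'])
snap('side','d8.png'); snap('scene','s8.png')
for q in ['grip_top','jaw','tub','pivot']:
  for c in ['scene','side']: print(q,c,[(round(x['conf'],2),towork(c,x['location'])) for x in manip.mark_of(c,q)][:2])
for n,f in (('s8',(120,140)),('d8',(230,90))):
    im=cv2.imread(f'pics/{n}.png')
    cv2.imwrite(f'pics/{n}z.png',cv2.resize(im[f[1]:f[1]+160,f[0]:f[0]+160],None,fx=3.7,fy=3.7,interpolation=2))
E
```

```text
15.2 [ 0.5229 -0.2996  0.1838] [ 1.2616 -0.1124  6.7739]
grip_top scene [(0.62, array([ 0.5132, -0.0397,  0.0013])), (0.55, array([ 0.5246, -0.2966,  0.1087]))]
grip_top side [(0.42, array([ 0.5237, -0.2994,  0.1105])), (0.38, array([ 0.5148, -0.1723,  0.1294]))]
jaw scene [(0.83, array([ 0.5164, -0.1405, -0.0012]))]
jaw side [(0.49, array([ 0.5147, -0.1403,  0.002 ]))]
tub scene [(0.8, array([ 0.3442,  0.0596, -0.0021])), (0.67, array([ 0.517 , -0.0393,  0.0026]))]
tub side [(0.87, array([0.51  , 0.0026, 0.0328])), (0.61, array([0.3434, 0.0583, 0.0006]))]
pivot scene [(0.98, array([ 0.5169, -0.1693,  0.1352])), (0.39, array([ 0.7602,  0.0854, -0.0035]))]
pivot side [(0.59, array([ 0.5168, -0.1701,  0.1292]))]
```

View pics/s8z.png

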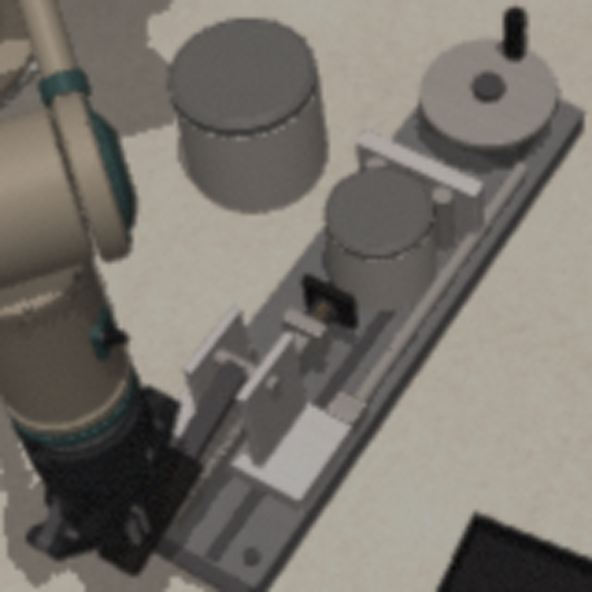

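Request:
play_rows --pt "1 -0.5 0 0 0" --pt "1 -0.6 0 0 0" --pt "1 -0.6 0 0 0" --pt "1 -0.6 0 0 0" --pt "1 0 0 0 0" --pt "1 0 0 0 0" --pt "1 0.3 0 0 0" --pt "1 0.3 0 0 0" --pt "1 0.3 0 0 0" --pt "1 0.3 0 0 0" --pt "1 0.3 0 0 0" --pt "1 0 0 0 0"

```text
clock: 16.9
position: [0.5222, -0.3014, 0.206]
ee_rot: [-0.013, -0.707, -0.011, 0.707]
contact_force: [0.0, -3.8, 4.3]
width: -0.0
```

Request:
play_rows --pt "1 0.3 0 0 0" --pt "1 0.3 0 0 0" --pt "1 0.2 0 0 0" --pt "1 0 0 0 0"

```text
clock: 17.3
position: [0.5222, -0.2995, 0.1833]
ee_rot: [-0.011, -0.707, -0.012, 0.707]
contact_force: [-1.1, -0.7, 5.8]
width: -0.0003
```

```bash
cat > look.py <<'E'
import sys
from h import *
k=sys.argv[1]
s=manip.get_state(); print(s['clock'],s['position'],s['contact_force'])
snap('side',f'd{k}.png'); snap('scene',f's{k}.png')
for q in ['jaw','tub']:
  for c in ['scene','side']: print(q,c,[(round(x['conf'],2),towork(c,x['location'])) for x in manip.mark_of(c,q)][:2])
ims=[]
for n,f in (('s',(170,165)),('d',(250,120))):
    im=cv2.imread(f'pics/{n}{k}.png')
    ims.append(cv2.resize(im[f[1]:f[1]+90,f[0]:f[0]+80],None,fx=5,fy=5,interpolation=2))
cv2.imwrite(f'pics/z{k}.png',np.hstack(ims))
s=manip.get_state(); print(s['clock'],s['position'],s['contact_force'])
E
python3 look.py 9
```

```text
17.3 [ 0.5222 -0.2995  0.1833] [-1.0933 -0.6548  5.8155]
jaw scene []
jaw side []
tub scene [(0.62, array([0.5125, 0.0051, 0.0286])), (0.58, array([ 0.3428,  0.0582, -0.0028]))]
tub side [(0.87, array([0.3411, 0.0591, 0.0011])), (0.83, array([0.5121, 0.0051, 0.0346]))]
17.6 [ 0.5221 -0.2995  0.1833] [-0.1358 -0.4196  6.9853]
```

View pics/z9.png

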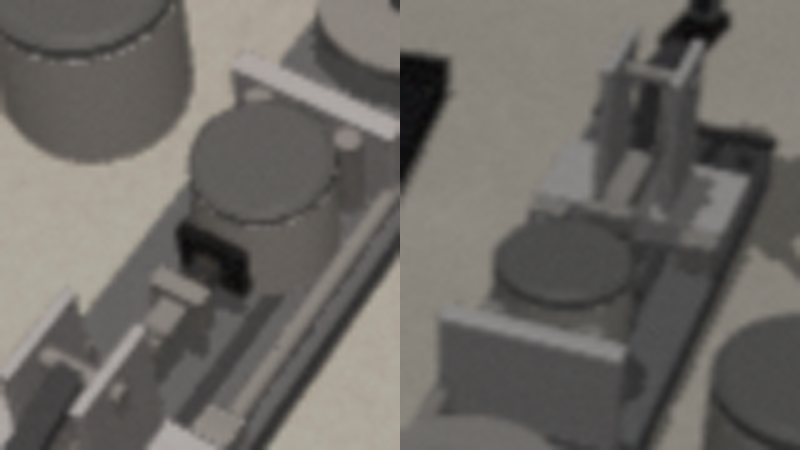

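Request:
play_rows --pt "1 -0.5 0 0 0" --pt "1 -0.6 0 0 0" --pt "1 -0.6 0 0 0" --pt "1 -0.6 0 0 0" --pt "1 0 0 0 0" --pt "1 0 0 0 0" --pt "1 0.3 0 0 0" --pt "1 0.3 0 0 0" --pt "1 0.3 0 0 0" --pt "1 0 0 0 0"

```text
clock: 18.6
position: [0.522, -0.3007, 0.2237]
ee_rot: [-0.012, -0.707, -0.012, 0.707]
contact_force: [0.1, -2.6, 4.2]
width: -0.0001
```

Request:
play_rows --pt "1 0.3 0 0 0" --pt "1 0 0 0 0"

```text
clock: 18.8
position: [0.522, -0.3007, 0.2157]
ee_rot: [-0.012, -0.707, -0.012, 0.707]
contact_force: [-0.2, -2.9, 4.9]
width: 0.0004
```

Request:
play_rows --pt "1 0.3 0 0 0" --pt "1 0 0 0 0"

```text
clock: 19.0
position: [0.5221, -0.3007, 0.2072]
ee_rot: [-0.012, -0.707, -0.012, 0.707]
contact_force: [-0.3, -3.8, 5.5]
width: 0.0
```

Request:
play_rows --pt "1 0.3 0 0 0" --pt "1 0 0 0 0"

```text
clock: 19.2
position: [0.5222, -0.3005, 0.1984]
ee_rot: [-0.012, -0.707, -0.012, 0.707]
contact_force: [-1.5, -3.4, 5.6]
width: 0.0001
```

```bash
python3 look.py 10
```

```text
19.2 [ 0.5222 -0.3005  0.1984] [-1.5139 -3.4014  5.6486]
jaw scene [(0.25, array([ 0.7608,  0.0874, -0.0018]))]
jaw side []
tub scene [(0.61, array([0.5021, 0.1726, 0.0777])), (0.59, array([0.3455, 0.0585, 0.0002]))]
tub side [(0.83, array([ 0.3397,  0.0576, -0.0008])), (0.7, array([0.5126, 0.0074, 0.0348]))]
19.5 [ 0.5222 -0.3004  0.1987] [-0.1698 -2.9783  4.4392]
```

View pics/z10.png

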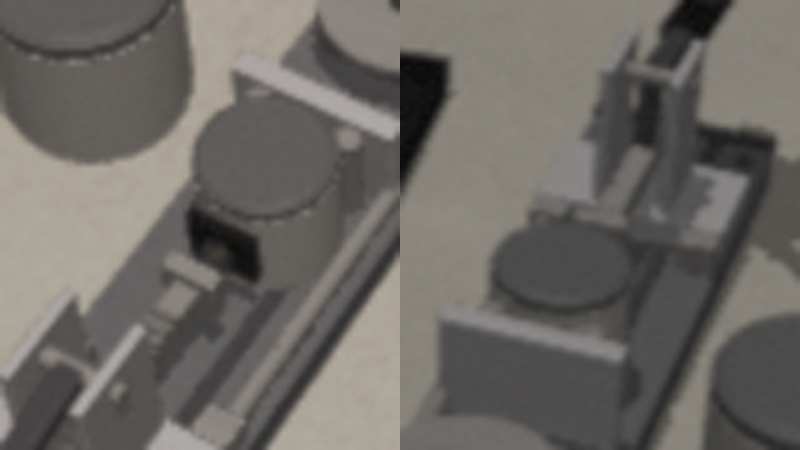

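Request:
play_rows --pt "1 0.15 0 0 0" --pt "1 0 0 0 0"

```text
clock: 19.7
position: [0.5222, -0.3001, 0.194]
ee_rot: [-0.012, -0.707, -0.012, 0.707]
contact_force: [-0.8, -2.4, 6.7]
width: -0.0002
```

Request:
play_rows --pt "1 0.15 0 0 0" --pt "1 0 0 0 0"

```text
clock: 19.9
position: [0.5222, -0.2997, 0.1896]
ee_rot: [0.012, 0.707, 0.012, -0.707]
contact_force: [-1.5, -1.9, 7.5]
width: 0.0005
```

Request:
play_rows --pt "1 0.15 0 0 0" --pt "1 0 0 0 0"

```text
clock: 20.1
position: [0.5221, -0.2992, 0.1852]
ee_rot: [-0.011, -0.707, -0.013, 0.707]
contact_force: [-1.7, -0.2, 8.6]
width: -0.0001
```

```bash
python3 look.py 11
```

```text
20.1 [ 0.5221 -0.2992  0.1852] [-1.6705 -0.1646  8.5831]
jaw scene [(0.63, array([ 0.5135, -0.1067, -0.0014]))]
jaw side [(0.59, array([ 0.5201, -0.2996,  0.1136]))]
tub scene [(0.87, array([0.3431, 0.0583, 0.0008])), (0.59, array([0.514 , 0.0086, 0.0297]))]
tub side [(0.89, array([ 0.3406,  0.0577, -0.0003])), (0.69, array([0.5118, 0.0075, 0.0311]))]
20.4 [ 0.5221 -0.2992  0.1855] [-2.2191 -0.449   8.8111]
```

View pics/z11.png

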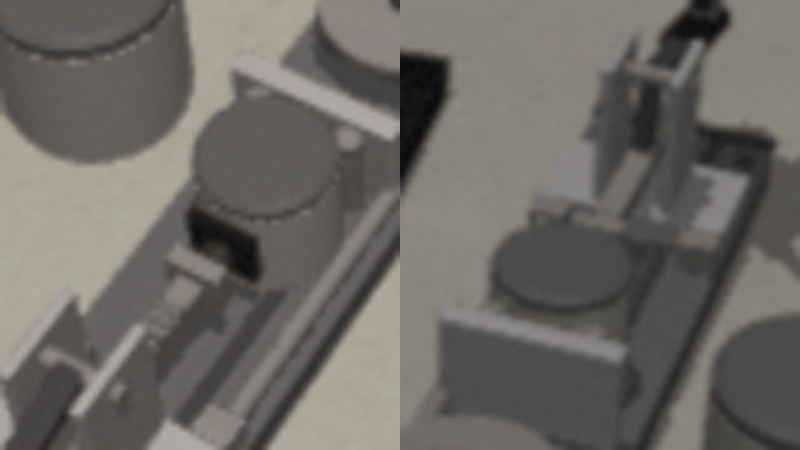

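Request:
play_rows --pt "1 -0.5 0 0 0" --pt "1 -0.6 0 0 0" --pt "1 -0.6 0 0 0" --pt "1 -0.5 0 0 0" --pt "1 0 0 0 0" --pt "1 0 0 0 0"

```text
clock: 21.0
position: [0.5219, -0.2992, 0.2498]
ee_rot: [-0.011, -0.707, -0.013, 0.707]
contact_force: [-0.5, -0.3, 0.5]
width: 0.0005
```

```bash
python3 look.py 12
```

```text
21.0 [ 0.5219 -0.2992  0.2498] [-0.5378 -0.3146  0.5332]
jaw scene [(0.56, array([ 0.5151, -0.1093, -0.0009]))]
jaw side [(0.57, array([0.6114, 0.4166, 0.0027]))]
tub scene [(0.75, array([0.3418, 0.0583, 0.0007])), (0.74, array([0.5117, 0.0077, 0.031 ]))]
tub side [(0.73, array([0.3445, 0.0565, 0.0002])), (0.72, array([0.5129, 0.0081, 0.0307]))]
21.3 [ 0.5219 -0.2999  0.2498] [ 0.0387 -0.8329 -0.7036]
```

View pics/z12.png

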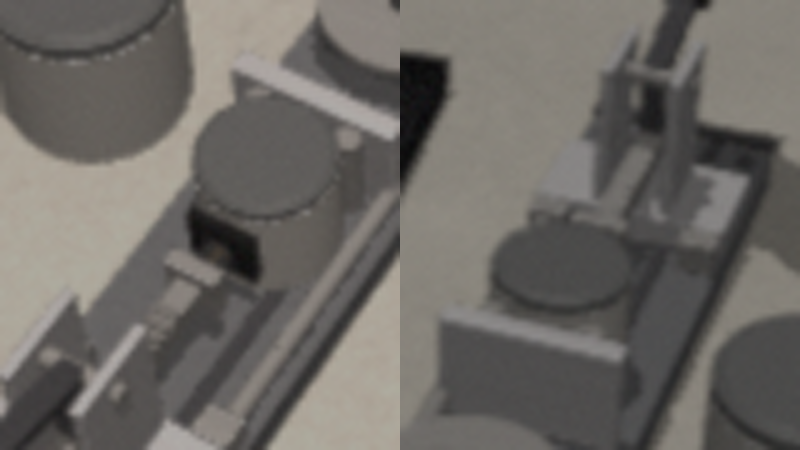

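Request:
play_rows --pt "1 0.3 0 0 0" --pt "1 0.2 0 0 0" --pt "1 0 0 0 0" --pt "1 0 0 0 0"

```text
clock: 21.7
position: [0.5227, -0.3015, 0.2363]
ee_rot: [0.013, 0.708, 0.011, -0.706]
contact_force: [-0.2, -3.1, 4.2]
width: -0.0004
```

Request:
play_rows --pt "1 0.15 0 0 0" --pt "1 0 0 0 0"

```text
clock: 21.9
position: [0.5227, -0.302, 0.232]
ee_rot: [0.014, 0.708, 0.01, -0.706]
contact_force: [-0.7, -2.9, 6.1]
width: 0.0001
```

Request:
play_rows --pt "1 0.15 0 0 0" --pt "1 0 0 0 0"

```text
clock: 22.1
position: [0.5228, -0.3025, 0.2277]
ee_rot: [0.014, 0.708, 0.01, -0.706]
contact_force: [-2.2, -3.4, 8.2]
width: 0.0002
```

Request:
play_rows --pt "1 0.15 0 0 0" --pt "1 0 0 0 0"

```text
clock: 22.3
position: [0.5228, -0.3028, 0.2235]
ee_rot: [0.014, 0.708, 0.01, -0.706]
contact_force: [-1.2, -4.9, 7.5]
width: 0.0003
```

```bash
python3 look.py 13
```

```text
22.3 [ 0.5228 -0.3028  0.2235] [-1.2246 -4.883   7.4813]
jaw scene [(0.58, array([ 0.5176, -0.1025, -0.0025]))]
jaw side []
tub scene [(0.9, array([ 0.3412,  0.0583, -0.0009])), (0.89, array([0.5104, 0.007 , 0.0298]))]
tub side [(0.72, array([ 0.3439,  0.0573, -0.0007])), (0.16, array([ 0.5154, -0.1713,  0.1322]))]
22.6 [ 0.5228 -0.3027  0.2237] [-1.3336 -4.6169  6.6232]
```

View pics/z13.png

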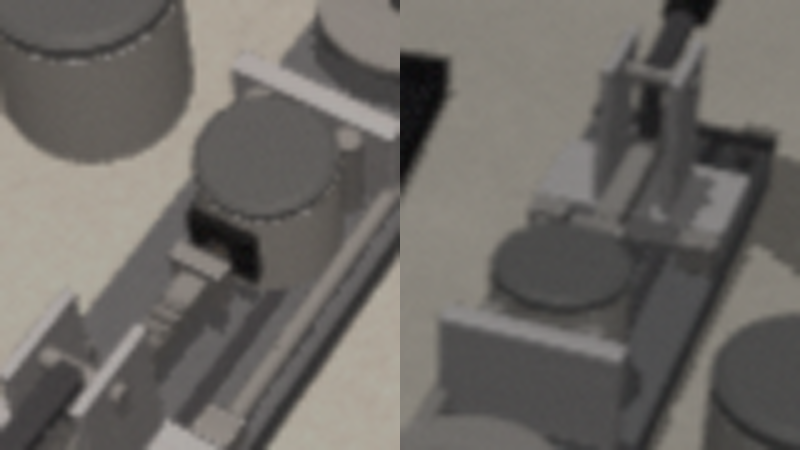

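```bash
cat > track.py <<'E'
import sys
from h import *
a=np.array([-.0392,.9992]); o=np.array([.513,-.0407])
U=8
def load(k): return cv2.resize(cv2.imread(f'pics/s{k}.png'),None,fx=U,fy=U,interpolation=cv2.INTER_CUBIC)
def P(x,z=.085): return proj('scene',[*(o+a*x),z])
d=(P(0)-P(-.02))/20; print('px per mm',d)
ref=sys.argv[1]
R=load(ref)
# block patch in ref (orig px), given
bx,by,w,h=map(int,sys.argv[2].split(','))
T=R[by*U:(by+h)*U,bx*U:(bx+w)*U]
for k in sys.argv[3:]:
    I=load(k); best=None
    x0,y0=(bx-20)*U,(by-25)*U
    S=I[y0:(by+h+25)*U,x0:(bx+w+25)*U]
    m=cv2.matchTemplate(S,T,cv2.TM_CCOEFF_NORMED); _,v,_,l=cv2.minMaxLoc(m)
    s=np.array([(l[0]+x0)/U-bx,(l[1]+y0)/U-by]); print(k,round(v,3),s,'mm',s@d/(d@d),'perp',(s[0]*d[1]-s[1]*d[0])/np.linalg.norm(d))
E
# block top in s11 zoom (165..228,240..285)/5+ (170,165)
echo block; python3 track.py 11 202,212,15,13 8 9 10 11 12 13
echo pad; python3 track.py 11 206,205,17,12 10 11 12 13
echo tub; python3 track.py 11 206,184,34,20 8 9 10 11 12 13
ls pics | tr '\n' ' '
```

```text
block
px per mm [ 0.1963 -0.2601]
8 0.895 [-7.     9.125] mm -35.29113787957577 perp 0.0899936429734489
9 0.962 [-3.125  4.375] mm -16.493057586962234 perp -0.14136081708280027
10 0.977 [-0.75   1.125] mm -4.14203505589534 perp -0.07910902645975215
11 1.0 [0. 0.] mm 0.0 perp -0.0
12 0.986 [-0.375  0.625] mm -2.224101890468006 perp -0.07720653852977617
13 0.985 [ 0.5  -0.75] mm 2.7613567039302267 perp 0.05273935097316805
pad
px per mm [ 0.1963 -0.2601]
10 0.966 [-0.125  0.25 ] mm -0.8434235385028929 perp -0.05083686304319211
11 1.0 [0. 0.] mm 0.0 perp -0.0
12 0.986 [0.   0.25] mm -0.6123374500813445 perp -0.15060810119960036
13 0.977 [ 0.    -0.375] mm 0.9185061751220169 perp 0.2259121517994005
tub
px per mm [ 0.1963 -0.2601]
8 0.975 [-0.25   0.125] mm -0.7683409018837686 perp 0.12423842571301631
9 0.976 [-0.25   0.125] mm -0.7683409018837686 perp 0.12423842571301631
10 0.998 [0. 0.] mm 0.0 perp -0.0
11 1.0 [0. 0.] mm 0.0 perp -0.0
12 0.998 [0. 0.] mm 0.0 perp -0.0
13 0.998 [0. 0.] mm 0.0 perp -0.0
d1.png d10.png d11.png d12.png d13.png d1z.png d2.png d4.png d5.png d5z.png d6.png d7.png d7z.png d8.png d8z.png d9.png s1.png s10.png s11.png s12.png s13.png s1z.png s3.png s4.png s5.png s5z.png s7.png s7z.png s8.png s8z.png s9.png scene0.png side0.png w1.png w2.png z1.png z10.png z11.png z12.png z13.png z9.png
```

```bash
python3 - <<'E'
import cv2,numpy as np
o=[]
for k,f in (('8',(195,212)),('9',(200,205)),('13',(200,205))):
    im=cv2.imread(f'pics/s{k}.png')[f[1]:f[1]+25+5,f[0]:f[0]+26]
    im=cv2.resize(im,None,fx=10,fy=10,interpolation=cv2.INTER_CUBIC); im=cv2.convertScaleAbs(im,alpha=1.6)
    for j in range(0,26,5): cv2.putText(im,str(f[0]+j),(j*10,8),0,.3,(0,255,255)); cv2.line(im,(j*10,0),(j*10,300),(0,120,120),1)
    for j in range(0,30,5): cv2.putText(im,str(f[1]+j),(0,j*10+8),0,.3,(0,255,255)); cv2.line(im,(0,j*10),(260,j*10),(0,120,120),1)
    o.append(im)
cv2.imwrite('pics/cmp.png',np.hstack(o))
E
echo s8ref; python3 track.py 8 200,214,12,8 9 ; python3 track.py 9 206,210,10,4 8 10 11 12 13
echo right; python3 track.py 9 212,212,12,10 8 10 11 12 13
```

```text
s8ref
px per mm [ 0.1963 -0.2601]
9 0.966 [ 3.5 -5. ] mm 18.71715947743024 perp 0.21856735561257645
px per mm [ 0.1963 -0.2601]
8 0.974 [0.125 6.75 ] mm -16.302025063774757 perp -4.166189970545617
10 0.984 [ 2.125 -2.25 ] mm 9.43950055389842 perp -0.3406381378625369
11 0.99 [ 2.25  -2.375] mm 9.97675536736064 perp -0.36510532541914503
12 0.986 [ 5.5 -1. ] mm 12.617137690873497 perp -3.787502074083561
13 0.986 [ 2.375 -2.375] mm 10.207841455782187 perp -0.46487656357555324
right
px per mm [ 0.1963 -0.2601]
8 0.992 [-3.5    4.875] mm -18.410990752389566 perp -0.143263305012776
10 0.995 [ 2.125 -2.625] mm 10.358006729020437 perp -0.11472598606313639
11 0.977 [ 2.25  -2.875] mm 11.20143026752333 perp -0.0638891230199444
12 0.992 [ 2.125 -2.75 ] mm 10.664175454061109 perp -0.03942193546333627
13 0.938 [ 2.625 -2.625] mm 11.282351082706631 perp -0.5138109386887694
```

View pics/cmp.png

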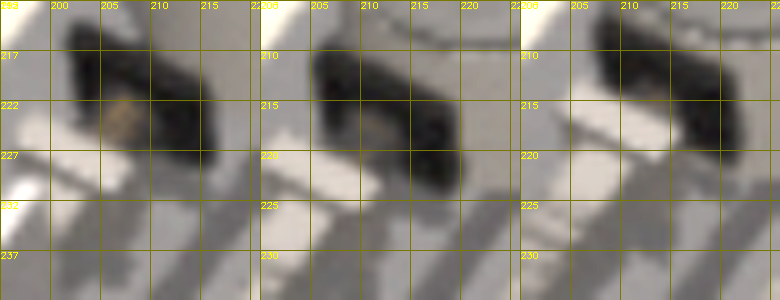

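Request:
play_rows --pt "1 0.05 0 0 0" --pt "1 0 0 0 0" --pt "1 0 0 0 0" --pt "1 0 0 0 0"

```text
clock: 23.0
position: [0.5228, -0.3029, 0.2224]
ee_rot: [0.014, 0.708, 0.01, -0.706]
contact_force: [-2.1, -4.3, 8.8]
width: 0.0005
```

```bash
python3 look.py 14; echo block; python3 track.py 11 202,212,15,13 9 12 13 14; echo pad; python3 track.py 9 212,212,12,10 12 13 14; echo tub;python3 track.py 11 206,184,34,20 13 14; python3 - <<'E'
from h import *
for i in range(5): print(manip.get_state()['contact_force']); manip.get_image('side')
E
```

```text
23.0 [ 0.5228 -0.3029  0.2224] [-2.1072 -4.3462  8.7911]
jaw scene [(0.64, array([ 0.5178, -0.1023, -0.0012]))]
jaw side [(0.56, array([0.5124, 0.0096, 0.0309]))]
tub scene [(0.96, array([ 0.3432,  0.0596, -0.001 ])), (0.82, array([0.5116, 0.0088, 0.0285]))]
tub side [(0.87, array([ 0.3417,  0.0559, -0.002 ])), (0.8, array([0.5114, 0.0097, 0.0322]))]
23.3 [ 0.5228 -0.3029  0.2224] [-1.4973 -5.8458  8.6103]
block
px per mm [ 0.1963 -0.2601]
9 0.962 [-3.125  4.375] mm -16.493057586962234 perp -0.14136081708280027
12 0.986 [-0.375  0.625] mm -2.224101890468006 perp -0.07720653852977617
13 0.985 [ 0.5  -0.75] mm 2.7613567039302267 perp 0.05273935097316805
14 0.983 [ 0.5   -0.875] mm 3.067525428970899 perp 0.12804340157296826
pad
px per mm [ 0.1963 -0.2601]
12 0.992 [ 2.125 -2.75 ] mm 10.664175454061109 perp -0.03942193546333627
13 0.938 [ 2.625 -2.625] mm 11.282351082706631 perp -0.5138109386887694
14 0.934 [ 2.75 -2.5 ] mm 11.207268446087506 perp -0.6888862274449777
tub
px per mm [ 0.1963 -0.2601]
13 0.998 [0. 0.] mm 0.0 perp -0.0
14 0.998 [0. 0.] mm 0.0 perp -0.0
[-1.4973 -5.8458  8.6103]
[-0.7432 -4.4909  8.4571]
[-1.8003 -4.7836  8.0972]
[-1.2053 -4.8197  8.999 ]
[-1.5819 -4.5906  8.6724]
```

View pics/s14.png

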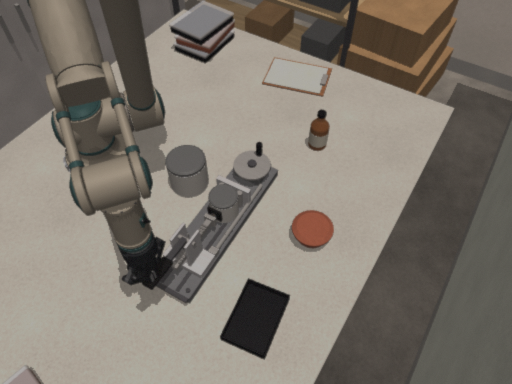

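```bash
python3 -c "
from rig import manip
print(manip.sign_off(), manip.get_state()['clock'])"
```

```text
the job is handed in; nothing more can be done
the job is handed in; nothing more can be done
```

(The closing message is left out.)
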